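# Chock the sterilising canister on the draining board and open the gate

### The job

A stainless canister lies across the sloping draining board, kept from rolling down only by the sliding gate on its low side. Take the rubber wedge chock, slide it nose first up the board under the gate bar and push it against the canister's low side until the canister has rolled back against the rail and sits tight there (a steady push of about 10 N for a second; the thin canister must never be pressed with more than 25 N), and leave the chock there. Then raise the gate as far as it goes so that the chock alone holds the canister, let go, and leave the other things on the bench where they stand.

Things in the scene. Friction and masses are not known exactly. Their poses are not given: they have to be found in the camera images.
- board: Fixed stainless draining board sloping 7 degrees. The frame is level: x points horizontally to the low side, y along the canister, origin at bench height. The plate's top is 32 mm above the origin there and falls 0.1228 mm per mm of +x. Plate x -130 to +168, y +-150 mm; 8 mm rims at the sides, 6 mm lip at the low edge. Gate columns, 14 mm square, 114 mm high off the plate, at x 7, y +-134.
- rail_zone (a point): Point of the board on the middle of the zone where the back rail may be: a rigid round steel bar, 16 mm in diameter, along the board's y, about 52 mm off the plate, clamped on two posts near the board's sides, up-slope of the canister. Its place differs each time by +-12 mm and is not reported: the canister can roll 4 to 28 mm up-slope from the gate before it meets the rail.
- canister_mid (a point): Centre of the closed stainless canister: a cylinder 64 mm in diameter, 190 mm long, about 0.6 kg, lying across the slope, its axis (own y) along the board's y. It rolls freely. At the start it leans on the gate bar: its centre is 31 mm from the board's origin along the board's -x and 68 mm above the bench.
- chock_tail (a point): Centre of the tail block of the rubber wedge chock (112 x 40 mm, 0.25 kg) lying on its base beside the board. Nose along its own -x. Tail block 34 long, 40 wide (own y, grip here), 38 mm high; this point is 19 mm above the base, 95 behind the nose. Ahead of it the body is 22 mm high, then a 40-degree ramp to a 2 mm nose. Seated, the nose is 11 mm below the canister's centre along the slope; the canister feels up to 1.6 times the push.
- gate_tab (a point): Centre of the gate's upright grip tab (10 mm thick along the board's x, 34 wide along y, 40 high). It stands in the middle of the gate bar (12 mm thick, 16 high, 250 long along y), whose underside is 36 mm below this point and, with the gate down, 32 mm above the plate. The gate moves straight up.
- gate (a joint): Height of the gate: 0 is down, 0.06 m fully raised. It stays at any height by friction (about 4 N, plus 1.5 N weight).
- block: Rectangular rubber block 108 x 44 x 30 mm without a ramp, beside the board on the side where the chock is not; not needed. Origin under its centre.
- beaker: Glass beaker, 80 mm in diameter, 95 mm high, not needed. Origin under its centre.
- jar: Amber jar, 60 mm in diameter, 85 mm high, not needed. Origin under its centre.
- dish: Closed Petri dish, 88 mm in diameter, 16 mm high, not needed. Origin under its centre.
- dish2: Closed Petri dish, 88 mm in diameter, 16 mm high, not needed. Origin under its centre.
- bottle: Glass bottle, 68 mm in diameter, 150 mm high, not needed. Origin under its centre.
- spatula: Spatula 190 mm long lying on the bench, not needed. Origin under its middle.
Not all that is in view belongs to the job. What is shaped like the part that bears chock_tail but green is not meant. What is shaped like the part that bears canister_mid but yellow is not meant.

How it is judged:
By the outcome, as a careful person would: the job done as asked, in the order asked, and still so for the second after the job is handed in, with the robot touching nothing.
It also fails if it takes over 64 s, if anything falls off the work surface, if the arm or the gripper's body presses on something with over 40 N, if the wrist force passes 120 N, or if a joint passes its speed limit or range.

### The arm

A 6-joint arm with a two-finger parallel gripper is mounted at the origin on the work surface. World frame = base frame: x ahead of the robot, y to its left, z up, the work surface at z = 0. Lengths are in mm, angles in rad, forces in N, time in s.
With the tool pointing down it reaches from about 325 to 850 mm from the base axis. Payload 4.4 kg.
Tool frame: the origin (TCP) lies at the very end of the fingers, on their centre line; the grasp point (between the pads) lies env.hold_point_z behind it (env.hold_point_z is the distance from the TCP to the grasp point, in mm); y points along the fingers, z is the direction in which the jaws open and shut, and the axes are right-handed (so a half turn about y gives the same grasp; the last joint's range is limited). The gripper opens to 94 mm and grips with 3 to 60 N. Pads are 16 mm wide; open, the fingers measure 119 mm over their backs; the gripper's body (75 mm by 177 mm) begins 78 mm behind the grasp point.
Start: joints at [1.032, 0.207, 1.542, -0, 1.393, -0.15], TCP at [217.447, 532.3, 167.447] pointing down, gripper open.
Joint ranges: [-2.73, 2.73], [-0.86, 2.22], [0.23, 2.46], [-1.11, 4.25], [0.08, 2.63], [-2.82, 2.82]. Speed limits (rad/s): [2.79, 2.79, 3.14, 3.14, 3.14, 3.14].

### API

Orientations are given as a unit quaternion [x, y, z, w].
In Python, from bench import env, imaging, spotter gives the robot as it stands. The module is installed in compiled form; this text tells all that it offers.
- The arm moves only by the tool jog_arm, never from a script. Its argument "steps" is a list of rows, each a list of 3 entries, a list of its own where there are three numbers: the shift along the tool's x, y, z in m, then the turn, a rotation vector about the tool's x, y, z in degrees, then the gripper's target within -1 to 1 (fully open at 1, half-way at 0, shut at -1). A call has 1 to 5 rows; each row is the pose to reach, as a shift and turn from the pose commanded when the call began, along the tool's axes at that moment; what a row does not reach only later rows make up. A row lasts 1/10 s, in which the tool goes at most 50 mm and 8.59 degrees, less where a joint would pass 70% of its speed; a pose out of reach is approached as far as the arm can. A call with a gripper value outside its range is refused whole. The fingers move at their own pace and stop on an object; the grip force is fixed at half the most. Time passes only in rows, so rows that repeat a pose let the fingers close. It gives the time, the measured TCP pose, the force and the opening at its end, in the units of the state.
- env.get_obs(): the state, without advancing time (a new reading comes with each control period).
- imaging.get_image(name): name is "scene" or "top" or "wrist"; returns a dict with "pixels" (420x560x3 uint8, red, green, blue), "fov_y" (degrees; the focal length in pixels is half the picture's height over the tangent of half this angle, whatever the lens; pixels are square), "cx", "cy" (the principal point, pixels), "R" (3x3) and "t" (3): a world point X has camera coordinates R X + t; the wrist camera has in their place "mount" (4x4, takes a point from camera to tool coordinates, whose origin is the TCP and whose axes are the tool frame's). Camera axes: x right, y down, z forward; pixel columns grow to the right and rows downward; lengths in mm; the calibration is good to about 2 mm. A picture is of the moment at which its call begins: read the wrist's pose just before it. There is no depth.
- env.close_job(): hands the job in, once; it reports no verdict.
Trained networks look in the newest picture that a camera, given by its name, has taken for a name from the list of things; names that differ only in an ending like _2 or _b are one class to them, and where a whole thing is asked for, a point or a joint stands for the part that bears it (a point fixed in the world has none). Each returns a list of dicts, best first, with "score" (0 to 1); they miss things now and then, are a little off and sometimes report something else, mostly with a low value. They report only what shows in the picture. A call takes as long as a camera call. They do not tell look-alikes from the thing itself.
- spotter.recognise(camera, label): "point" ([x, y, z] in mm, in the coordinates of the camera as it stood for that picture, good to about 4 mm: the middle of the surface that is visible of it).
The state is a dict: "time": time; "joints": joint angles; "joint_velocities": joint speeds; "tau": joint torques, N m; "ee_pos": TCP position; "tool_rot": TCP orientation; "force": force on the tool from outside, world axes, zero at the start; "torque": the same for the moment, N m; "finger_gap": finger opening in mm.
Only numpy, scipy, OpenCV 4.12 (cv2) and the standard library are available. Lean on these libraries where they do the work, as an engineer would, in place of code of your own. Each camera call takes 0.05 s, during which the arm holds its last target. There are 200 camera calls.

## Working session

There is one attempt and no reset: what is moved stays moved. The work goes in short steps, Python scripts to look and compute and a tool call to move; the robot and the scene stay as the last step left them, time stands still between calls to the robot, and variables do not carry over. Pictures are saved under pics/ and viewed, about 8 in all and at most 12, crops included, and the job is handed in when it is done.

Besides the shell and the picture viewer there is one more tool, called after "Call:" by a JSON object that holds its "op" and its "data", one argument or row to a line. jog_arm: Moves the arm, as the interface text tells. Its arguments: {"type":"object","properties":{"steps":{"type":"array","items":{"type":"array"}}},"required":["steps"]}

```bash
mkdir -p pics; cat > h.py <<'E'
import numpy as np, cv2, json
from bench import env, imaging, spotter
from scipy.spatial.transform import Rotation as Ro
def K(im):
    h=im["pixels"].shape[0]; f=h/2/np.tan(np.radians(im["fov_y"])/2); return f,im["cx"],im["cy"]
def cam(name):
    o=env.get_obs(); im=imaging.get_image(name)
    if "mount" in im:
        M=np.array(im["mount"]); Rt=Ro.from_quat(o["tool_rot"]).as_matrix()
        Rcw=Rt@M[:3,:3]; tc=Rt@M[:3,3]+np.array(o["ee_pos"])
        im["R"]=Rcw.T; im["t"]=-Rcw.T@tc
    im["R"]=np.array(im["R"]); im["t"]=np.array(im["t"])
    return im
def proj(im,X):
    f,cx,cy=K(im); c=np.atleast_2d(X)@im["R"].T+im["t"]; return np.c_[cx+f*c[:,0]/c[:,2],cy+f*c[:,1]/c[:,2]]
def ray(im,uv):
    f,cx,cy=K(im); d=im["R"].T@np.array([(uv[0]-cx)/f,(uv[1]-cy)/f,1]); return -im["R"].T@im["t"],d/np.linalg.norm(d)
def atz(im,uv,z):
    o,d=ray(im,uv); return o+d*(z-o[2])/d[2]
def tri(obs):
    A=0;b=0
    for im,uv in obs:
        o,d=ray(im,uv); P=np.eye(3)-np.outer(d,d); A=A+P; b=b+P@o
    return np.linalg.solve(A,b)
def w(im,p): return im["R"].T@(np.array(p)-im["t"])
def save(im,n): cv2.imwrite("pics/"+n,cv2.cvtColor(im["pixels"],cv2.COLOR_RGB2BGR))
E
python3 - <<'E'
from h import *
o=env.get_obs(); print({k:np.round(v,3).tolist() for k,v in o.items()}, env.hold_point_z)
for n in ["scene","top"]:
    im=cam(n); save(im,n+"0.png"); print(n,im["fov_y"],im["cx"],im["cy"],"cam at",(-im["R"].T@im["t"]).round(0))
    for l in ["board","chock_tail","gate_tab","gate","canister_mid","block","beaker","jar","dish","bottle","spatula"]:
        for d in spotter.recognise(n,l)[:3]:
            print(n,l,round(d["score"],2),w(im,d["point"]).round(0),proj(im,w(im,d["point"])).round(0))
E
```

```text
{'time': 0.0, 'joints': [1.032, 0.207, 1.543, -0.0, 1.393, -0.15], 'joint_velocities': [-0.0, 0.001, -0.001, 0.0, -0.0, 0.0], 'tau': [0.001, -37.086, -28.142, 0.07, 0.036, -0.0], 'ee_pos': [217.004, 531.537, 166.31], 'tool_rot': [0.695, -0.137, 0.136, -0.693], 'force': [0.697, -0.17, -1.161], 'torque': [0.018, -0.005, 0.002], 'finger_gap': 94.046} 18.8
scene 52.29363239152624 283.6815368289814 213.39931408399752 cam at [1463.   87. 1064.]
scene board 0.73 [542. -47.  27.] [[272. 243.]]
scene board 0.31 [ 535. -311.   18.] [[194. 236.]]
scene chock_tail 0.89 [ 472. -450.   19.] [[159. 218.]]
scene chock_tail 0.87 [ 337. -472.   22.] [[165. 191.]]
scene chock_tail 0.71 [ 538. -311.   16.] [[194. 237.]]
scene gate_tab 0.74 [492. -39.  73.] [[277. 223.]]
scene gate 0.69 [498. -40.  74.] [[276. 224.]]
scene gate 0.39 [674. 382.  63.] [[413. 283.]]
scene canister_mid 0.87 [465. -30.  95.] [[281. 212.]]
scene canister_mid 0.82 [ 184. -293.   52.] [[222. 164.]]
scene block 0.9 [510. 322.  30.] [[387. 247.]]
scene beaker 0.67 [676. 386.  58.] [[414. 285.]]
scene beaker 0.55 [ 365. -319.   13.
[... 558 characters left out ...]
 512. -310.   23.] [[367. 193.]]
top chock_tail 0.65 [ 320. -475.   23.] [[415. 249.]]
top gate_tab 0.58 [483. -46.  81.] [[291. 197.]]
top gate 0.87 [487. -44.  79.] [[290. 195.]]
top gate 0.46 [678. 395.  52.] [[166. 140.]]
top canister_mid 0.66 [ 157. -301.   61.] [[366. 298.]]
top block 0.87 [499. 316.  31.] [[187. 192.]]
top beaker 0.65 [680. 391.  52.] [[167. 139.]]
top jar 0.79 [ 680. -340.   86.] [[379. 141.]]
top jar 0.25 [368. 329.  11.] [[182. 230.]]
top dish 0.98 [370. 326.   8.] [[183. 229.]]
top dish 0.62 [ 353. -320.   16.] [[369. 239.]]
top bottle 0.75 [711. 240. 104.] [[208. 127.]]
top spatula 0.91 [768.   2.   3.] [[279. 122.]]
top spatula 0.7 [525. -48.  25.] [[292. 187.]]
```

```bash
python3 - <<'E'
import cv2
s=cv2.imread("pics/scene0.png"); t=cv2.imread("pics/top0.png")
a=cv2.resize(s[140:330,120:440],None,fx=2.5,fy=2.5,interpolation=cv2.INTER_CUBIC); cv2.imwrite("pics/s1.png",a)
b=cv2.resize(t[110:320,150:430],None,fx=2.8,fy=2.8,interpolation=cv2.INTER_CUBIC); cv2.imwrite("pics/t1.png",b)
E
```

```text
(no output)
```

View pics/s1.png

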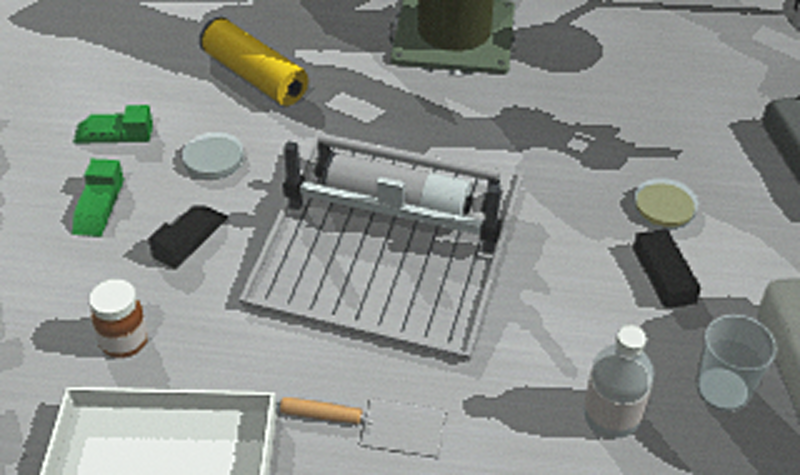

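View pics/t1.png

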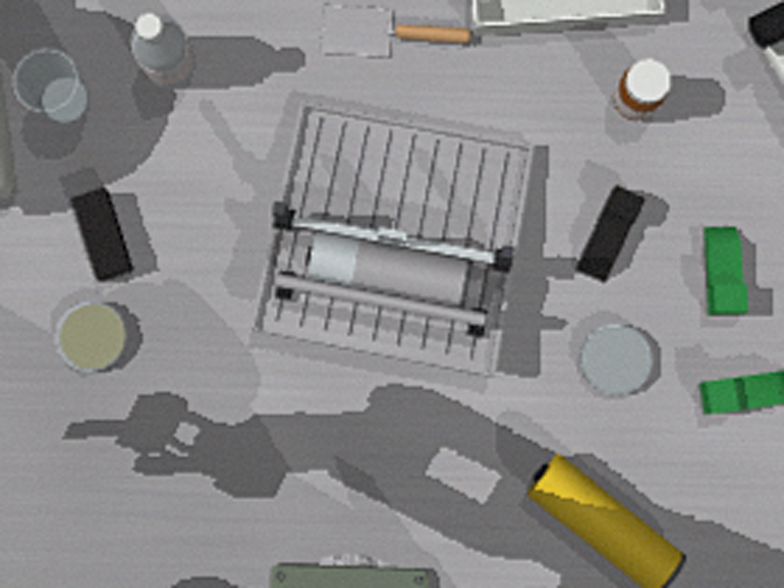

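```bash
cat >> h.py <<'E'
def delta(pos,R,o=None):
    "tool-frame shift in m and rotvec deg from the present pose to pos, R(matrix)"
    o=o or env.get_obs(); R0=Ro.from_quat(o["tool_rot"]).as_matrix()
    return (R0.T@(np.array(pos)-o["ee_pos"])/1000).round(4).tolist(), np.degrees(Ro.from_matrix(R0.T@R).as_rotvec()).round(2).tolist()
def down(yaw,tilt=0):
    "tool y down, jaw (z) horizontal at world yaw deg"
    z=np.array([np.cos(np.radians(yaw)),np.sin(np.radians(yaw)),0]); y=np.array([0,0,-1.]); return np.c_[np.cross(y,z),y,z]
E
python3 - <<'E'
from h import *
o=env.get_obs(); R=Ro.from_quat(o["tool_rot"]).as_matrix(); print(R.round(3)); im=cam("wrist"); print(np.array(im["mount"]).round(3),im["fov_y"],im["cx"],im["cy"])
t=cam("top")
for p in [(251,186.8),(329.6,202)]: print(atz(t,p,146))
z=np.degrees(np.arctan2(R[1,2],R[0,2])); print(z)
for yw in (79,-101): print(yw,delta([430,-60,330],down(yw)),delta([520,-250,330],down(yw)))
E
```

```text
[[ 0.926  0.     0.378]
 [-0.378 -0.     0.926]
 [ 0.    -1.    -0.   ]]
[[-1.00000e-03  9.63000e-01  2.70000e-01 -7.87260e+01]
 [ 0.00000e+00 -2.70000e-01  9.63000e-01 -2.17522e+02]
 [ 1.00000e+00  1.00000e-03 -0.00000e+00 -4.76000e-01]
 [ 0.00000e+00  0.00000e+00  0.00000e+00  1.00000e+00]] 62.43624859719972 280.0165966956003 212.41607900871827
[501.4918969   83.26064622 146.        ]
[ 458.38665095 -170.18632853  146.        ]
67.78047774223876
79 ([0.4208, -0.1626, -0.4679], [0.0, -11.22, -0.0]) ([0.5759, -0.1626, -0.6098], [0.0, -11.22, -0.0])
-101 ([0.4208, -0.1626, -0.4679], [0.0, 168.78, 0.0]) ([0.5759, -0.1626, -0.6098], [0.0, 168.78, 0.0])
```

Call:
{"op": "jog_arm", "data": {
  "steps": [
    [[0.14, -0.054, -0.156], [0, 0, 0], 1],
    [[0.14, -0.054, -0.156], [0, 0, 0], 1],
    [[0.14, -0.054, -0.156], [0, 0, 0], 1],
    [[0.14, -0.054, -0.156], [0, 0, 0], 1],
    [[0.14, -0.054, -0.156], [0, 0, 0], 1]
  ]
}}

```text
time: 1.8
ee_pos: [289.6, 332.3, 223.0]
tool_rot: [-0.693, 0.136, -0.138, 0.694]
force: [0.1, -0.2, -0.2]
finger_gap: 94.2
```

Call:
{"op": "jog_arm", "data": {
  "steps": [
    [[0.14, -0.054, -0.156], [0, 0, 0], 1],
    [[0.14, -0.054, -0.156], [0, 0, 0], 1],
    [[0.14, -0.054, -0.156], [0, 0, 0], 1],
    [[0.14, -0.054, -0.156], [0, 0, 0], 1],
    [[0.14, -0.054, -0.156], [0, 0, 0], 1]
  ]
}}

```text
time: 2.3
ee_pos: [360.4, 134.2, 277.2]
tool_rot: [0.694, -0.137, 0.139, -0.693]
force: [-0.5, 0.7, 0.1]
finger_gap: 94.1
```

Call:
{"op": "jog_arm", "data": {
  "steps": [
    [[0.14, -0.054, -0.156], [0, -11.2, 0], 1],
    [[0.14, -0.054, -0.156], [0, -11.2, 0], 1],
    [[0.14, -0.054, -0.156], [0, -11.2, 0], 1],
    [[0.14, -0.054, -0.156], [0, -11.2, 0], 1],
    [[0.14, -0.054, -0.156], [0, -11.2, 0], 1]
  ]
}}

```text
time: 2.8
ee_pos: [430.2, -63.2, 330.6]
tool_rot: [0.704, -0.068, 0.07, -0.703]
force: [-0.5, 1.1, 0.3]
finger_gap: 94.0
```

```bash
python3 - <<'E'
from h import *
import pickle
im=cam("wrist"); save(im,"w1.png"); pickle.dump(im,open("w1.pkl","wb"))
E
```

```text
(no output)
```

View pics/w1.png

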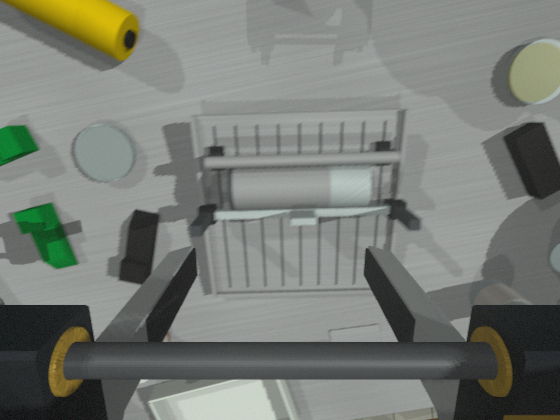

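Call:
{"op": "jog_arm", "data": {
  "steps": [
    [[0.08, 0, -0.17], [0, 0, 0], 1],
    [[0.08, 0, -0.17], [0, 0, 0], 1],
    [[0.08, 0, -0.17], [0, 0, 0], 1],
    [[0.08, 0, -0.17], [0, 0, 0], 1],
    [[0.08, 0, -0.17], [0, 0, 0], 1]
  ]
}}

```text
time: 3.35
ee_pos: [475.3, -245.5, 327.9]
tool_rot: [-0.704, 0.07, -0.069, 0.704]
force: [0.4, 1.1, 0.1]
finger_gap: 94.1
```

```bash
python3 - <<'E'
from h import *
import pickle
im=cam("wrist"); save(im,"w2.png"); pickle.dump(im,open("w2.pkl","wb"))
for l in ["chock_tail","block"]:
  for d in spotter.recognise("wrist",l)[:3]: print(l,round(d["score"],2),w(im,d["point"]).round(0),proj(im,w(im,d["point"])).round(0))
E
```

```text
chock_tail 0.95 [ 459. -450.   23.] [[147. 185.]]
chock_tail 0.89 [ 322. -473.   21.] [[104.  96.]]
chock_tail 0.84 [ 510. -308.   23.] [[245. 199.]]
```

View pics/w2.png

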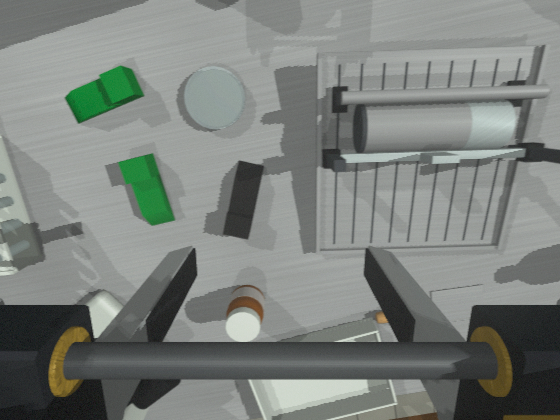

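```bash
python3 - <<'E'
import cv2,numpy as np
def c(f,y0,y1,x0,x1,s,g):
    a=cv2.imread(f)[y0:y1,x0:x1].astype(float)/255; return (255*cv2.resize(a**g,None,fx=s,fy=s,interpolation=cv2.INTER_CUBIC).clip(0,1)).astype(np.uint8)
a=c("pics/w2.png",150,250,210,280,4,.5); b=c("pics/w1.png",200,300,105,175,4,.5)
p=np.hstack([a,b]); 
s=c("pics/scene0.png",215,255,170,240,4,.5) 
q=np.zeros((560,800,3),np.uint8); q[:400,:560]=p; q[400:560,:280]=s; cv2.imwrite("pics/c3.png",q)
E
```

```text
(no output)
```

View pics/c3.png

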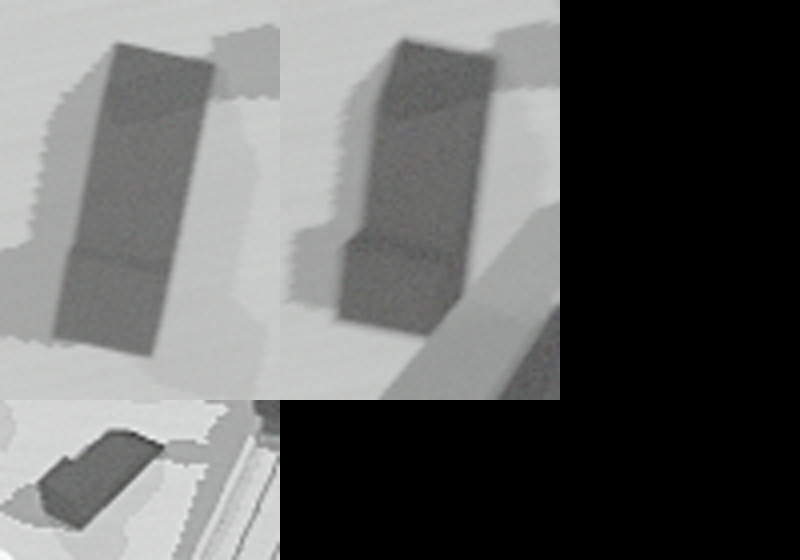

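```bash
python3 - <<'E'
from h import *
import pickle
a=pickle.load(open("w1.pkl","rb")); b=pickle.load(open("w2.pkl","rb"))
for n,p,q in [("tailL",(119.5,279.5),(223,234.3)),("tailR",(143,283.75),(248,238.8)),("noseL",(135.5,210),(239.25,160.75)),("noseR",(158.75,214.5),(263.5,166.5))]:
    X=tri([(a,p),(b,q)]); z=38 if n[0]=="t" else 2
    print(n,X.round(1),"w1",atz(a,p,z).round(1),"w2",atz(b,q,z).round(1))
img=a["pixels"][135:305,185:425]; 
cv2.imwrite("pics/c4.png",cv2.cvtColor(cv2.resize(img,None,fx=3.3,fy=3.3,interpolation=cv2.INTER_CUBIC),cv2.COLOR_RGB2BGR))
E
```

```text
tailL [ 552.5 -350.6   42.7] w1 [ 554.2 -353.4   38. ] w2 [ 554.1 -351.6   38. ]
tailR [ 565.8 -314.    46. ] w1 [ 568.9 -318.3   38. ] w2 [ 568.9 -315.3   38. ]
noseL [ 451.5 -304.8   12.3] w1 [ 454.  -309.6    2. ] w2 [ 452.  -306.4    2. ]
noseR [ 466.8 -270.4   11.9] w1 [ 468.7 -274.5    2. ] w2 [ 468.2 -271.1    2. ]
```

View pics/c4.png

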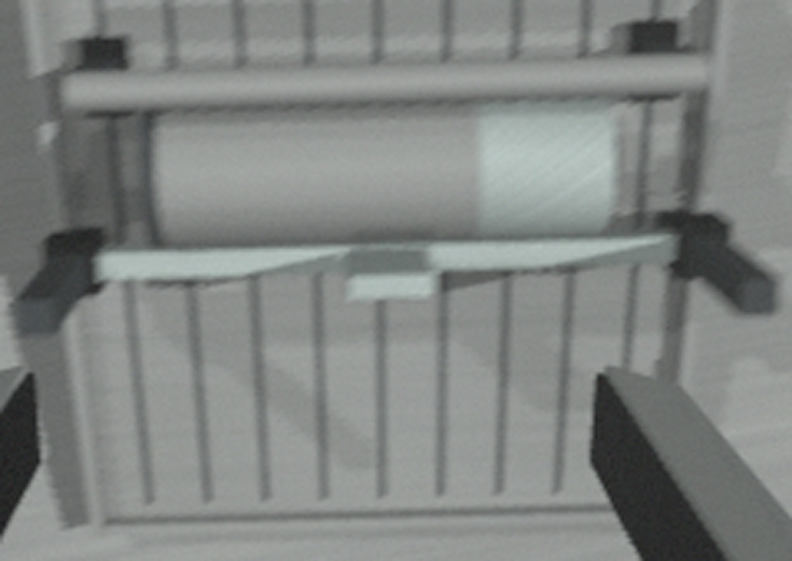

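```bash
python3 - <<'E'
from h import *
import pickle
a=pickle.load(open("w1.pkl","rb")); s=cam("scene"); t=cam("top"); bb=pickle.load(open("w2.pkl","rb"))
f=lambda u,v:(u/3.3+185,v/3.3+135)
T=atz(a,f(391,286),119); print("tabtop",T)
L=atz(a,f(40,316),145);Rr=atz(a,f(752,290),145); print("cols",L,Rr,np.linalg.norm(L-Rr),(L+Rr)/2,"yaw",np.degrees(np.arctan2(*(L-Rr)[[1,0]]))-90)
# initial model, project to all views for check
th=np.radians(np.degrees(np.arctan2(*(L-Rr)[[1,0]]))-90); X=np.array([np.cos(th),np.sin(th)]);Y=np.array([-X[1],X[0]])
mid=(L+Rr)[:2]/2; tt=T[:2]; print("mid by tab minus mid cols",tt-mid)
from scipy.optimize import least_squares
def B(p,P):
    c,s_=np.cos(p[2]),np.sin(p[2]); P=np.atleast_2d(P); return np.c_[p[0]+c*P[:,0]-s_*P[:,1],p[1]+s_*P[:,0]+c*P[:,1],P[:,2]]
obs=[(a,f(391,286),(7,0,119)),(a,f(40,316),(7,134,145)),(a,f(752,290),(7,-134,145))]
# image left is -y? check sign
obs[1]=(a,f(40,316),(7,-134,145)) if L[1]<Rr[1] else obs[1]; obs[2]=(a,f(752,290),(7,134,145)) if L[1]<Rr[1] else obs[2]
p=least_squares(lambda p:np.concatenate([proj(i,B(p,P))[0]-uv for i,uv,P in obs]),[480,-45,-.17]); print(p.x,np.degrees(p.x[2]),p.fun.round(1))
np.save("board.npy",p.x)
pts=np.array([(7,134,145),(7,-134,145),(7,0,119),(168,150,17.4),(168,-150,17.4),(-130,150,56),(-130,-150,56),(-31,95,68),(-31,-95,68)])
out=[]
for im,r in [(a,(100,330,100,500)),(bb,(20,270,300,560)),(t,(130,250,230,350)),(s,(180,300,200,350))]:
    g=im["pixels"].copy()[:,:,::-1].copy(); k=3
    c=cv2.resize(g[r[0]:r[1],r[2]:r[3]],None,fx=k,fy=k,interpolation=cv2.INTER_CUBIC)
    for u,v in proj(im,B(p.x,pts)): cv2.circle(c,(int((u-r[2]+.5)*k),int((v-r[0]+.5)*k)),3,(0,0,255),-1)
    out.append(cv2.resize(c,(400,300)))
cv2.imwrite("pics/m.png",np.vstack([np.hstack(out[:2]),np.hstack(out[2:])]))
E
```

```text
tabtop [489.3717024  -44.61580044 119.        ]
cols [ 467.36564165 -174.92994631  145.        ] [508.331114    85.64603686 145.        ] 263.7764449902419 [487.84837782 -44.64195472 145.        ] yaw -188.93441345767866
mid by tab minus mid cols [1.52332457 0.02615429]
[ 4.81537328e+02 -4.35826657e+01 -1.56224130e-01] -8.950983293094415 [-0.2 -0.7 -1.6  0.5  1.8  0.4]
```

View pics/m.png

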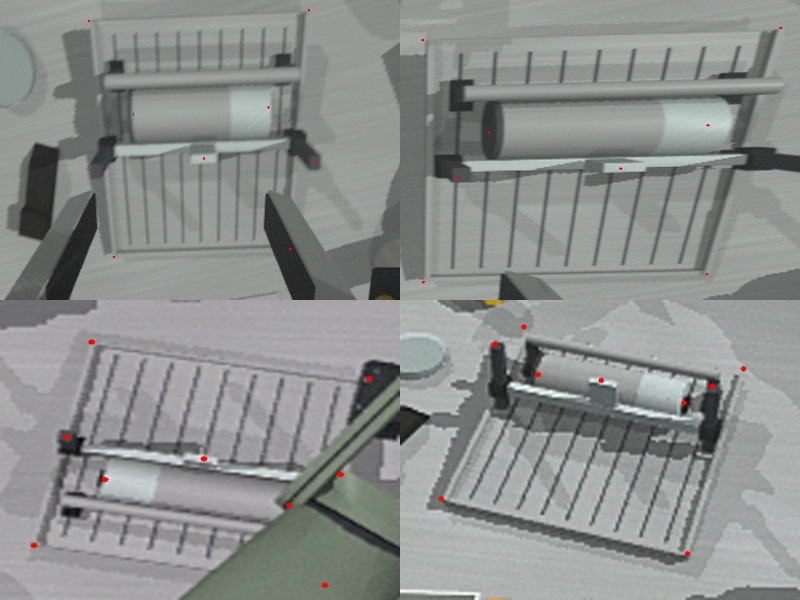

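```bash
python3 - <<'E'
from h import *
p=[545.9,-327.6]; 
for z in (110,5.5): print(delta(p+[z],down(66.3)))
import pickle
a=pickle.load(open("w1.pkl","rb")); b=np.load("board.npy"); f=lambda u,v:(u/3.3+185,v/3.3+135)
c,s=np.cos(b[2]),np.sin(b[2])
for uv in [f(65,92),f(705,72),f(385,82)]:
    P=atz(a,uv,91)-[*b[:2],0]; print("rail board x,y",c*P[0]+s*P[1],-s*P[0]+c*P[1])
E
```

```text
([0.0858, 0.2199, -0.0723], [-0.01, 12.78, 0.03])
([0.0857, 0.3244, -0.0723], [-0.01, 12.78, 0.03])
rail board x,y -69.3651589527182 -126.60555043878557
rail board x,y -67.52129232340462 128.18004517372574
rail board x,y -68.44070787356748 1.135152208308801
```

Call:
{"op": "jog_arm", "data": {
  "steps": [
    [[0.086, 0.22, -0.072], [0, 12.8, 0], 1],
    [[0.086, 0.22, -0.072], [0, 12.8, 0], 1],
    [[0.086, 0.22, -0.072], [0, 12.8, 0], 1],
    [[0.086, 0.22, -0.072], [0, 12.8, 0], 1],
    [[0.086, 0.22, -0.072], [0, 12.8, 0], 1]
  ]
}}

```text
time: 4.1
ee_pos: [546.8, -327.8, 108.4]
tool_rot: [0.692, -0.145, 0.145, -0.692]
force: [0.8, -0.1, -0.2]
finger_gap: 94.0
```

```bash
python3 - <<'E'
from h import *
import pickle
im=cam("wrist"); save(im,"w3.png"); pickle.dump(im,open("w3.pkl","wb"))
p=[545.9,-327.6]; print(env.get_obs()["ee_pos"],delta(p+[5.5],down(66.3)))
g=cv2.convertScaleAbs(cv2.imread("pics/w3.png"),alpha=1.8,beta=20)
u=np.array([np.cos(np.radians(-23.7)),np.sin(np.radians(-23.7))]);v=np.array([-u[1],u[0]])
for x,y,z in [(17,20,38),(17,-20,38),(-17,20,38),(-17,-20,38),(-95,20,2),(-95,-20,2)]:
    q=proj(im,[*(np.array(p)+x*u+y*v),z])[0]; cv2.circle(g,tuple(int(k) for k in q),2,(0,0,255),-1); print(q.round(0))
cv2.imwrite("pics/w3b.png",g)
E
```

```text
[ 543.61595272 -326.90134768   98.03564086] ([0.0035, 0.0925, 0.0], [-0.16, -0.07, -0.68])
[303. 228.]
[258. 228.]
[304. 190.]
[257. 190.]
[303.  95.]
[258.  95.]
```

View pics/w3b.png

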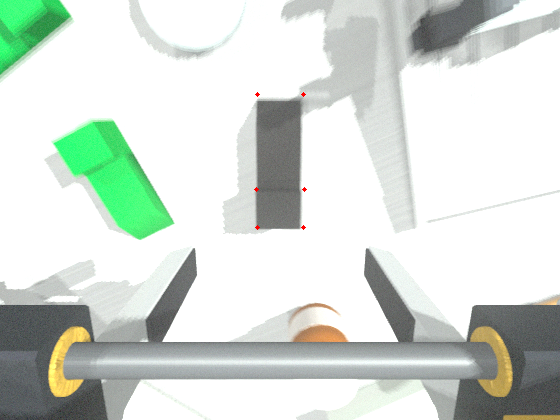

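```bash
python3 - <<'E'
from h import *
for i in range(3):
    imaging.get_image("wrist"); o=env.get_obs(); print(o["time"],np.round(o["ee_pos"],1))
print(delta([545.9,-327.6,5.5],down(66.3)))
E
```

```text
4.2 [ 542.1 -325.1  100.6]
4.25 [ 543.7 -326.   105.2]
4.3 [ 545.6 -327.3  109.1]
([0.0006, 0.1036, -0.0003], [-0.05, -0.05, -0.13])
```

Call:
{"op": "jog_arm", "data": {
  "steps": [
    [[0, 0.03, 0], [0, 0, 0], 1],
    [[0, 0.06, 0], [0, 0, 0], 1],
    [[0, 0.085, 0], [0, 0, 0], 1],
    [[0, 0.098, 0], [0, 0, 0], 1],
    [[0, 0.103, 0], [0, 0, 0], 1]
  ]
}}

```text
time: 4.8
ee_pos: [546.9, -328.9, 8.5]
tool_rot: [0.692, -0.145, 0.146, -0.692]
force: [0.3, 0.5, -0.3]
finger_gap: 93.9
```

Call:
{"op": "jog_arm", "data": {
  "steps": [
    [[0, 0, 0], [0, 0, 0], 0],
    [[0, 0, 0], [0, 0, 0], -1],
    [[0, 0, 0], [0, 0, 0], -1],
    [[0, 0, 0], [0, 0, 0], -1],
    [[0, 0, 0], [0, 0, 0], -1]
  ]
}}

```text
time: 5.3
ee_pos: [546.3, -329.4, 7.0]
tool_rot: [0.692, -0.146, 0.146, -0.692]
force: [0.1, 0.5, -0.2]
finger_gap: 57.2
```

Call:
{"op": "jog_arm", "data": {
  "steps": [
    [[0, 0, 0], [0, 0, 0], -1],
    [[0, 0, 0], [0, 0, 0], -1],
    [[0, 0, 0], [0, 0, 0], -1],
    [[0, 0, 0], [0, 0, 0], -1]
  ]
}}

```text
time: 5.7
ee_pos: [545.9, -329.0, 6.3]
tool_rot: [-0.692, 0.146, -0.146, 0.692]
force: [-0.6, 0.1, -1.4]
finger_gap: 25.3
```

Call:
{"op": "jog_arm", "data": {
  "steps": [
    [[0, 0, 0], [0, 0, 0], -1],
    [[0, 0, 0], [0, 0, 0], -1]
  ]
}}

```text
time: 5.9
ee_pos: [546.0, -329.0, 6.4]
tool_rot: [-0.692, 0.146, -0.146, 0.692]
force: [0.2, -1.0, -0.2]
finger_gap: 9.3
```

```bash
python3 - <<'E'
from h import *
im=cam("wrist"); save(im,"w4.png"); print(env.get_obs()["finger_gap"],env.get_obs()["force"],env.get_obs()["ee_pos"])
E
```

```text
5.272207178261896 [-0.50288997 -0.12234357  0.20868054] [ 545.9704901  -329.05710769    6.43913836]
```

View pics/w4.png

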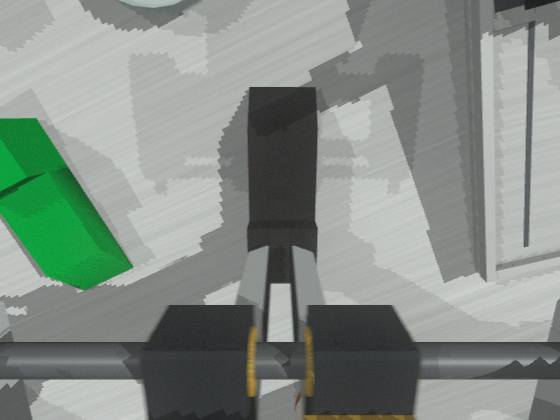

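```bash
python3 - <<'E'
from h import *
im=cam("wrist"); o=env.get_obs(); print(np.round(o["ee_pos"],1))
R=Ro.from_quat(o["tool_rot"]).as_matrix()
def T(P): return (R.T@(P-np.array(o["ee_pos"]))).round(1)
for n,uv,z in [("noseL",(250,88),2),("noseR",(316,88),2),("stepL",(248,232),38),("stepR",(317,232),38),("stepbaseL",(248,222),22),("back38",(280,283),38),("back0",(280,283),0)]:
    P=atz(im,uv,z); print(n,P.round(1),"tool",T(P))
print("tcp px",proj(im,[o["ee_pos"],np.array(o["ee_pos"])+[0,0,20],np.array(o["ee_pos"])+[0,0,40]]).round(0))
E
```

```text
[ 546.  -329.     6.4]
noseL [ 451.9 -308.     2. ] tool [-94.5   4.4 -18.7]
noseR [ 468.  -271.5    2. ] tool [-94.6   4.4  21.2]
stepL [ 524.7 -340.    38. ] tool [-15.  -31.6 -18.6]
stepR [ 540.5 -304.2   38. ] tool [-15.  -31.6  20.4]
stepbaseL [ 523.3 -340.9   22. ] tool [-15.9 -15.6 -20. ]
back38 [ 561.1 -336.2   38. ] tool [ 16.8 -31.6  -0.5]
back0 [ 579.  -344.1    0. ] tool [36.3  6.4 -0.5]
tcp px [[281. 238.]
 [281. 249.]
 [281. 263.]]
```

```bash
python3 - <<'E'
from h import *
im=cam("scene"); o=env.get_obs(); e=np.array(o["ee_pos"]); print(e.round(1),o["finger_gap"],np.round(o["force"],1))
g=im["pixels"][:,:,::-1].astype(float)/255; g=(255*g**.6).astype(np.uint8)
r=(150,270,120,280); k=5
c=cv2.resize(g[r[0]:r[1],r[2]:r[3]],None,fx=k,fy=k,interpolation=cv2.INTER_CUBIC)
for d in (0,36,97):
    u,v=proj(im,e+[0,0,d])[0]; cv2.circle(c,(int((u-r[2]+.5)*k),int((v-r[0]+.5)*k)),3,(0,0,255),-1)
cv2.imwrite("pics/s2.png",c)
E
```

```text
[ 546.  -329.     6.4] 0.5951453984731784 [0.4 0.1 0.3]
```

View pics/s2.png

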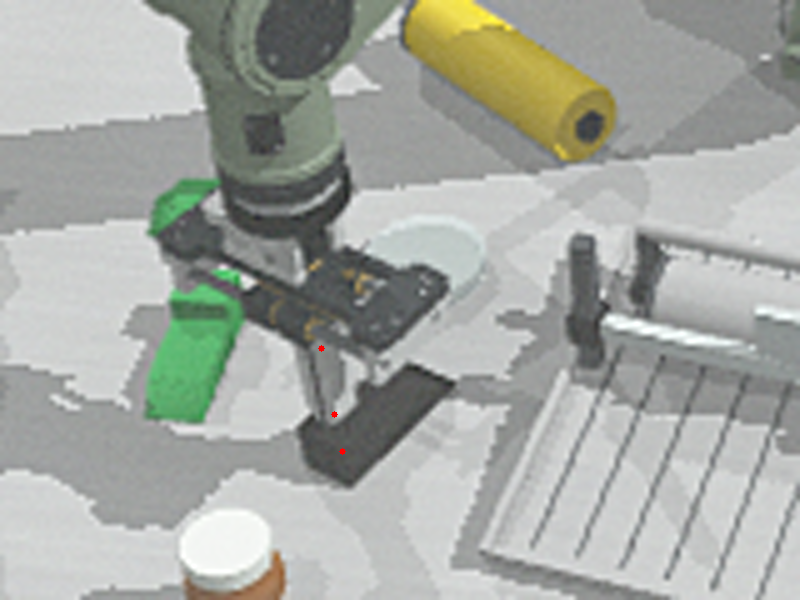

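Call:
{"op": "jog_arm", "data": {
  "steps": [
    [[0, 0.001, 0], [0, 0, 0], -1],
    [[0, 0.001, 0], [0, 0, 0], -1],
    [[0, 0.002, 0], [0, 0, 0], -1],
    [[0, 0.002, 0], [0, 0, 0], -1]
  ]
}}

```text
time: 6.45
ee_pos: [545.9, -328.9, 4.2]
tool_rot: [-0.692, 0.146, -0.146, 0.692]
force: [0.3, 0.4, 0.4]
finger_gap: 0.6
```

Call:
{"op": "jog_arm", "data": {
  "steps": [
    [[0, 0.001, 0], [0, 0, 0], -1],
    [[0, 0.001, 0], [0, 0, 0], -1],
    [[0, 0.002, 0], [0, 0, 0], -1],
    [[0, 0.002, 0], [0, 0, 0], -1]
  ]
}}

```text
time: 6.85
ee_pos: [545.9, -329.0, 2.3]
tool_rot: [-0.692, 0.146, -0.146, 0.692]
force: [0.1, -0.8, -1.0]
finger_gap: 0.5
```

Call:
{"op": "jog_arm", "data": {
  "steps": [
    [[0, 0.001, 0], [0, 0, 0], -1],
    [[0, 0.001, 0], [0, 0, 0], -1],
    [[0, 0.002, 0], [0, 0, 0], -1],
    [[0, 0.002, 0], [0, 0, 0], -1]
  ]
}}

```text
time: 7.25
ee_pos: [546.0, -329.1, 0.4]
tool_rot: [0.692, -0.146, 0.146, -0.692]
force: [0.2, -0.3, -0.2]
finger_gap: 0.3
```

Call:
{"op": "jog_arm", "data": {
  "steps": [
    [[0, 0.001, 0], [0, 0, 0], -1],
    [[0, 0.001, 0], [0, 0, 0], -1],
    [[0, 0.002, 0], [0, 0, 0], -1],
    [[0, 0.002, 0], [0, 0, 0], -1]
  ]
}}

```text
time: 7.65
ee_pos: [546.1, -329.2, 0.3]
tool_rot: [0.692, -0.146, 0.146, -0.692]
force: [-2.8, 2.5, 9.6]
finger_gap: 0.3
```

Call:
{"op": "jog_arm", "data": {
  "steps": [
    [[0, -0.01, 0], [0, 0, 0], -1],
    [[0, -0.012, 0], [0, 0, 0], 1],
    [[0, -0.012, 0], [0, 0, 0], 1],
    [[0, -0.012, 0], [0, 0, 0], 1],
    [[0, -0.012, 0], [0, 0, 0], 1]
  ]
}}

```text
time: 8.15
ee_pos: [545.6, -328.8, 9.9]
tool_rot: [-0.692, 0.146, -0.146, 0.692]
force: [0.4, -0.1, -0.7]
finger_gap: 29.2
```

Call:
{"op": "jog_arm", "data": {
  "steps": [
    [[0, 0, 0], [0, 0, 0], 1],
    [[0, 0, 0], [0, 0, 0], 1],
    [[0, 0, 0], [0, 0, 0], 1],
    [[0, 0.005, 0], [0, 0, 0], 1],
    [[0, 0.01, 0], [0, 0, 0], 1]
  ]
}}

```text
time: 8.65
ee_pos: [546.0, -329.1, 0.2]
tool_rot: [0.692, -0.146, 0.146, -0.692]
force: [0.1, 0.5, -0.0]
finger_gap: 69.0
```

Call:
{"op": "jog_arm", "data": {
  "steps": [
    [[0, 0.001, 0], [0, 0, 0], 1],
    [[0, 0.002, 0], [0, 0, 0], 1],
    [[0, 0.003, 0], [0, 0, 0], 1],
    [[0, 0.004, 0], [0, 0, 0], 1],
    [[0, 0.004, 0], [0, 0, 0], 1]
  ]
}}

```text
time: 9.15
ee_pos: [545.9, -329.0, -3.6]
tool_rot: [-0.692, 0.146, -0.146, 0.692]
force: [0.4, 0.5, -0.6]
finger_gap: 93.9
```

Call:
{"op": "jog_arm", "data": {
  "steps": [
    [[0, 0.004, 0], [0, 0, 0], 1],
    [[0, 0.008, 0], [0, 0, 0], 1],
    [[0, 0.012, 0], [0, 0, 0], 1],
    [[0, 0.014, 0], [0, 0, 0], 1],
    [[0, 0.014, 0], [0, 0, 0], 1]
  ]
}}

```text
time: 9.65
ee_pos: [545.6, -328.7, -18.2]
tool_rot: [-0.692, 0.146, -0.146, 0.692]
force: [0.6, 0.6, 0.1]
finger_gap: 94.2
```

Call:
{"op": "jog_arm", "data": {
  "steps": [
    [[0, 0.003, 0], [0, 0, 0], 0],
    [[0, 0.006, 0], [0, 0, 0], -0.1],
    [[0, 0.008, 0], [0, 0, 0], -0.1],
    [[0, 0.01, 0], [0, 0, 0], -0.1],
    [[0, 0.01, 0], [0, 0, 0], -0.1]
  ]
}}

```text
time: 10.15
ee_pos: [545.7, -328.8, -28.0]
tool_rot: [-0.692, 0.146, -0.146, 0.692]
force: [-1.0, -0.6, -0.2]
finger_gap: 57.5
```

Call:
{"op": "jog_arm", "data": {
  "steps": [
    [[0, 0, 0], [0, 0, 0], -1],
    [[0, 0, 0], [0, 0, 0], -1],
    [[0, 0, 0], [0, 0, 0], -1],
    [[0, 0, 0], [0, 0, 0], -1],
    [[0, 0, 0], [0, 0, 0], -1]
  ]
}}

```text
time: 10.65
ee_pos: [546.2, -329.0, -27.4]
tool_rot: [-0.692, 0.146, -0.146, 0.692]
force: [-0.0, 0.4, 0.3]
finger_gap: 39.8
```

```bash
cat >> h.py <<'E'
bp=np.load("board.npy"); cb,sb=np.cos(bp[2]),np.sin(bp[2])
RB=np.array([[cb,-sb,0],[sb,cb,0],[0,0,1]]); OB=np.array([bp[0],bp[1],0])
sl=np.arctan(.1228); dB=np.array([np.cos(sl),0,-np.sin(sl)]); nB=np.array([np.sin(sl),0,np.cos(sl)])
RT=RB@np.c_[dB,-nB,[0,1,0]]
def chock(x,h,y=0): return OB+RB@(np.array([x,y,32-.1228*x])-.9*dB+(h-27.4)*nB)
def bx(P): return RB.T@(np.array(P)-OB)
E
python3 - <<'E'
from h import *
o=env.get_obs(); e=np.array(o["ee_pos"])
up=e+[0,0,90]; via=np.array([620,-210,70])
o1=dict(o); o1["ee_pos"]=up; print("lift",delta(up,Ro.from_quat(o["tool_rot"]).as_matrix()))
print("via",delta(via,RT,o1)); o2={"ee_pos":via,"tool_rot":Ro.from_matrix(RT).as_quat()}
h=chock(125,40); print("hover",h,delta(h,RT,o2)); print(chock(125,0))
E
```

```text
lift ([0.0, -0.09, 0.0], [0.0, 0.0, 0.0])
via ([0.0195, -0.0074, 0.1387], [-0.91, -14.85, 6.98])
hover [605.64968436 -63.13130452  29.26575415] ([-0.0318, 0.0449, 0.1428], [-0.0, 0.0, -0.0])
[600.83368005 -62.37274726 -10.43601777]
```

Call:
{"op": "jog_arm", "data": {
  "steps": [
    [[0, -0.01, 0], [0, 0, 0], -1],
    [[0, -0.03, 0], [0, 0, 0], -1],
    [[0, -0.06, 0], [0, 0, 0], -1],
    [[0, -0.085, 0], [0, 0, 0], -1],
    [[0, -0.09, 0], [0, 0, 0], -1]
  ]
}}

```text
time: 11.15
ee_pos: [548.1, -330.9, 66.5]
tool_rot: [0.693, -0.144, 0.148, -0.691]
force: [-0.4, -0.2, -2.8]
finger_gap: 40.0
```

Call:
{"op": "jog_arm", "data": {
  "steps": [
    [[0.01, -0.01, 0.03], [-0.2, -4, 2], -1],
    [[0.02, -0.01, 0.065], [-0.5, -8, 4], -1],
    [[0.02, -0.01, 0.1], [-0.9, -12, 6], -1],
    [[0.02, -0.01, 0.13], [-0.9, -14.8, 7], -1],
    [[0.02, -0.01, 0.139], [-0.9, -14.8, 7], -1]
  ]
}}

```text
time: 11.65
ee_pos: [621.0, -206.1, 70.5]
tool_rot: [-0.699, 0.098, -0.01, 0.708]
force: [-0.3, -0.9, -2.3]
finger_gap: 39.5
```

```bash
python3 - <<'E'
from h import *
imaging.get_image("top"); imaging.get_image("top"); imaging.get_image("top"); imaging.get_image("top")
o=env.get_obs(); print(np.round(o["ee_pos"],1),np.round(o["force"],1),delta(chock(125,30),RT),"down",delta(chock(125,1),RT))
E
```

```text
[ 619.3 -210.7   71.6] [-0.8 -0.1 -2.3] ([-0.0311, 0.0565, 0.1436], [0.02, -0.09, -0.13]) down ([-0.0311, 0.0855, 0.1436], [0.02, -0.09, -0.13])
```

Call:
{"op": "jog_arm", "data": {
  "steps": [
    [[-0.005, 0.005, 0.03], [0, 0, 0], -1],
    [[-0.015, 0.02, 0.065], [0, 0, 0], -1],
    [[-0.025, 0.035, 0.105], [0, 0, 0], -1],
    [[-0.031, 0.05, 0.135], [0, 0, 0], -1],
    [[-0.031, 0.056, 0.1436], [0, 0, 0], -1]
  ]
}}

```text
time: 12.35
ee_pos: [602.8, -60.3, 18.9]
tool_rot: [-0.7, 0.1, -0.01, 0.707]
force: [-0.3, -0.8, -2.7]
finger_gap: 39.9
```

Call:
{"op": "jog_arm", "data": {
  "steps": [
    [[0, 0.005, 0], [0, 0, 0], -1],
    [[0, 0.012, 0], [0, 0, 0], -1],
    [[0, 0.019, 0], [0, 0, 0], -1],
    [[0, 0.023, 0], [0, 0, 0], -1],
    [[0, 0.025, 0], [0, 0, 0], -1]
  ]
}}

```text
time: 12.85
ee_pos: [602.4, -62.7, -4.7]
tool_rot: [-0.7, 0.099, -0.012, 0.707]
force: [-0.4, 0.8, -2.4]
finger_gap: 39.5
```

```bash
python3 - <<'E'
from h import *
im=cam("wrist"); save(im,"w5.png"); im=cam("scene"); save(im,"s5.png"); cam("top")
o=env.get_obs(); print(np.round(o["ee_pos"],1),np.round(o["force"],1),"down",delta(chock(125,0),RT),bx(o["ee_pos"]))
a=cv2.imread("pics/s5.png")[150:330,180:400]; cv2.imwrite("pics/v11.png",cv2.resize(a,None,fx=3.3,fy=3.3,interpolation=cv2.INTER_CUBIC))
E
```

```text
[602.8 -62.2  -4.1] [-0.4 -0.8 -3.2] down ([-0.0011, 0.0065, -0.0005], [-0.02, -0.08, -0.03]) [122.63353255   0.50825046  -4.14080807]
```

View pics/v11.png

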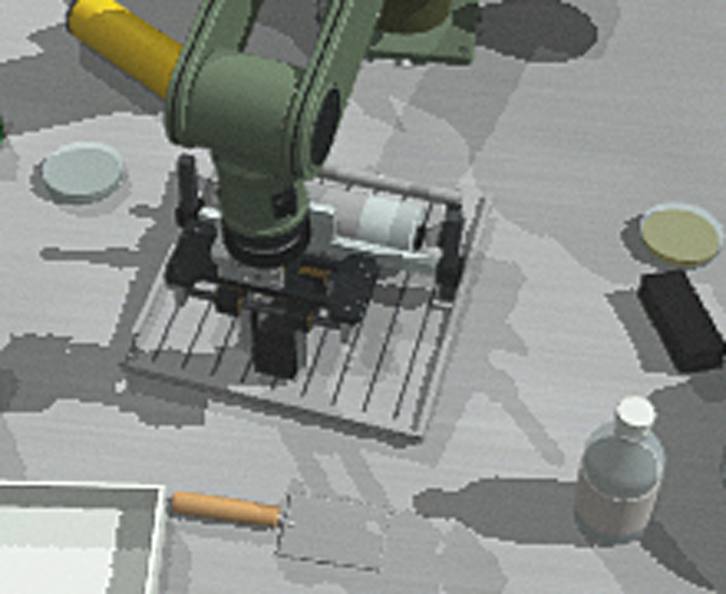

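Call:
{"op": "jog_arm", "data": {
  "steps": [
    [[0, 0.001, 0], [0, 0, 0], -1],
    [[0, 0.002, 0], [0, 0, 0], -1],
    [[0, 0.003, 0], [0, 0, 0], -1],
    [[0, 0.004, 0], [0, 0, 0], -1],
    [[0, 0.004, 0], [0, 0, 0], -1]
  ]
}}

```text
time: 13.5
ee_pos: [602.0, -61.5, -8.3]
tool_rot: [-0.7, 0.099, -0.012, 0.707]
force: [-0.2, 0.9, -2.3]
finger_gap: 39.7
```

Call:
{"op": "jog_arm", "data": {
  "steps": [
    [[0, 0.001, 0], [0, 0, 0], -1],
    [[0, 0.001, 0], [0, 0, 0], -1],
    [[0, 0.002, 0], [0, 0, 0], -1],
    [[0, 0.002, 0], [0, 0, 0], -1]
  ]
}}

```text
time: 13.9
ee_pos: [601.8, -61.6, -10.2]
tool_rot: [-0.7, 0.099, -0.012, 0.707]
force: [-0.4, -0.6, -3.5]
finger_gap: 39.4
```

Call:
{"op": "jog_arm", "data": {
  "steps": [
    [[0, 0.0005, 0], [0, 0, 0], -1],
    [[0, 0.001, 0], [0, 0, 0], -1],
    [[0, 0.001, 0], [0, 0, 0], -1]
  ]
}}

```text
time: 14.2
ee_pos: [602.0, -61.7, -10.7]
tool_rot: [-0.7, 0.099, -0.012, 0.707]
force: [-1.0, 0.2, -0.4]
finger_gap: 39.8
```

Call:
{"op": "jog_arm", "data": {
  "steps": [
    [[0, 0.0005, 0], [0, 0, 0], -1],
    [[0, 0.001, 0], [0, 0, 0], -1],
    [[0, 0.001, 0], [0, 0, 0], -1]
  ]
}}

```text
time: 14.5
ee_pos: [602.0, -61.6, -10.7]
tool_rot: [-0.7, 0.099, -0.012, 0.707]
force: [-2.1, -0.2, 5.3]
finger_gap: 39.8
```

Call:
{"op": "jog_arm", "data": {
  "steps": [
    [[0, -0.0018, 0], [0, 0, 0], -1],
    [[-0.005, -0.0018, 0], [0, 0, 0], -1],
    [[-0.012, -0.0018, 0], [0, 0, 0], -1],
    [[-0.02, -0.0018, 0], [0, 0, 0], -1],
    [[-0.025, -0.0018, 0], [0, 0, 0], -1]
  ]
}}

```text
time: 15.0
ee_pos: [576.1, -57.4, -7.4]
tool_rot: [-0.7, 0.099, -0.012, 0.707]
force: [-0.4, -0.1, -3.1]
finger_gap: 40.3
```

Call:
{"op": "jog_arm", "data": {
  "steps": [
    [[-0.004, 0, 0], [0, 0, 0], -1],
    [[-0.008, 0, 0], [0, 0, 0], -1],
    [[-0.012, 0, 0], [0, 0, 0], -1],
    [[-0.015, 0, 0], [0, 0, 0], -1],
    [[-0.015, 0, 0], [0, 0, 0], -1]
  ]
}}

```text
time: 15.5
ee_pos: [562.3, -55.3, -5.4]
tool_rot: [-0.7, 0.099, -0.012, 0.707]
force: [-0.5, -0.4, -3.0]
finger_gap: 40.1
```

```bash
python3 - <<'E'
from h import *
cam("wrist"); cam("top"); o=env.get_obs(); print(np.round(o["ee_pos"],1),np.round(RT.T@o["force"],1),bx(o["ee_pos"])+[4.2,0,0],delta(chock(78,0),RT))
E
```

```text
[562.8 -55.5  -5.3] [-0.2  2.5 -0.4] [86.34441643  0.91162651 -5.34467265] ([-0.0084, 0.0003, -0.0009], [-0.01, -0.05, -0.02])
```

Call:
{"op": "jog_arm", "data": {
  "steps": [
    [[0, 0.0005, 0], [0, 0, 0], -1],
    [[0, 0.001, 0], [0, 0, 0], -1],
    [[0, 0.001, 0], [0, 0, 0], -1]
  ]
}}

```text
time: 15.9
ee_pos: [563.0, -55.5, -5.9]
tool_rot: [-0.7, 0.098, -0.012, 0.707]
force: [-0.4, 0.3, 0.4]
finger_gap: 39.6
```

Call:
{"op": "jog_arm", "data": {
  "steps": [
    [[-0.001, 0, 0], [0, 0, 0], -1],
    [[-0.002, 0, 0], [0, 0, 0], -1],
    [[-0.003, 0, 0], [0, 0, 0], -1],
    [[-0.004, 0, 0], [0, 0, 0], -1],
    [[-0.004, 0, 0], [0, 0, 0], -1]
  ]
}}

```text
time: 16.4
ee_pos: [559.4, -55.0, -5.4]
tool_rot: [-0.7, 0.098, -0.013, 0.707]
force: [1.9, -0.4, 0.5]
finger_gap: 39.6
```

Call:
{"op": "jog_arm", "data": {
  "steps": [
    [[-0.001, 0, 0], [0, 0, 0], -1],
    [[-0.002, 0, 0], [0, 0, 0], -1],
    [[-0.003, 0, 0], [0, 0, 0], -1],
    [[-0.004, 0, 0], [0, 0, 0], -1],
    [[-0.005, 0, 0], [0, 0, 0], -1]
  ]
}}

```text
time: 16.9
ee_pos: [554.5, -54.2, -4.8]
tool_rot: [-0.7, 0.098, -0.013, 0.707]
force: [4.6, -0.2, 3.3]
finger_gap: 39.5
```

Call:
{"op": "jog_arm", "data": {
  "steps": [
    [[-0.001, 0, 0], [0, 0, 0], -1],
    [[-0.002, 0, 0], [0, 0, 0], -1],
    [[-0.003, 0, 0], [0, 0, 0], -1]
  ]
}}

```text
time: 17.2
ee_pos: [551.5, -53.7, -4.4]
tool_rot: [-0.7, 0.098, -0.013, 0.707]
force: [2.2, -0.1, 1.4]
finger_gap: 39.7
```

Call:
{"op": "jog_arm", "data": {
  "steps": [
    [[-0.001, 0, 0], [0, 0, 0], -1],
    [[-0.002, 0, 0], [0, 0, 0], -1],
    [[-0.002, 0, 0], [0, 0, 0], -1]
  ]
}}

```text
time: 17.5
ee_pos: [550.0, -53.5, -4.2]
tool_rot: [-0.7, 0.098, -0.013, 0.707]
force: [6.4, -1.8, 2.4]
finger_gap: 40.1
```

Call:
{"op": "jog_arm", "data": {
  "steps": [
    [[-0.001, 0, 0], [0, 0, 0], -1],
    [[-0.002, 0, 0], [0, 0, 0], -1],
    [[-0.002, 0, 0], [0, 0, 0], -1]
  ]
}}

```text
time: 17.8
ee_pos: [548.1, -53.2, -4.0]
tool_rot: [-0.7, 0.098, -0.013, 0.707]
force: [7.3, -0.8, 2.2]
finger_gap: 40.2
```

Call:
{"op": "jog_arm", "data": {
  "steps": [
    [[-0.001, 0, 0], [0, 0, 0], -1],
    [[-0.001, 0, 0], [0, 0, 0], -1]
  ]
}}

```text
time: 18.0
ee_pos: [547.1, -53.1, -3.9]
tool_rot: [-0.7, 0.098, -0.013, 0.707]
force: [6.9, -1.2, 2.3]
finger_gap: 40.0
```

Call:
{"op": "jog_arm", "data": {
  "steps": [
    [[-0.001, 0, 0], [0, 0, 0], -1],
    [[-0.001, 0, 0], [0, 0, 0], -1]
  ]
}}

```text
time: 18.2
ee_pos: [546.2, -52.9, -3.8]
tool_rot: [-0.7, 0.098, -0.013, 0.707]
force: [6.3, -1.7, 2.2]
finger_gap: 39.6
```

Call:
{"op": "jog_arm", "data": {
  "steps": [
    [[-0.001, 0, 0], [0, 0, 0], -1],
    [[-0.001, 0, 0], [0, 0, 0], -1]
  ]
}}

```text
time: 18.4
ee_pos: [545.2, -52.8, -3.6]
tool_rot: [-0.7, 0.098, -0.013, 0.707]
force: [5.1, -1.1, 2.5]
finger_gap: 39.8
```

Call:
{"op": "jog_arm", "data": {
  "steps": [
    [[-0.001, 0, 0], [0, 0, 0], -1],
    [[-0.001, 0, 0], [0, 0, 0], -1]
  ]
}}

```text
time: 18.6
ee_pos: [544.2, -52.6, -3.5]
tool_rot: [-0.7, 0.098, -0.013, 0.707]
force: [6.3, -1.2, 3.2]
finger_gap: 39.7
```

Call:
{"op": "jog_arm", "data": {
  "steps": [
    [[-0.001, 0, 0], [0, 0, 0], -1],
    [[-0.001, 0, 0], [0, 0, 0], -1]
  ]
}}

```text
time: 18.8
ee_pos: [543.5, -52.5, -3.4]
tool_rot: [-0.7, 0.098, -0.013, 0.707]
force: [6.5, -0.8, 2.3]
finger_gap: 39.5
```

Call:
{"op": "jog_arm", "data": {
  "steps": [
    [[-0.001, 0, 0], [0, 0, 0], -1],
    [[-0.001, 0, 0], [0, 0, 0], -1]
  ]
}}

```text
time: 19.0
ee_pos: [543.6, -52.5, -3.2]
tool_rot: [-0.7, 0.097, -0.014, 0.707]
force: [8.6, -1.5, -0.3]
finger_gap: 39.3
```

Call:
{"op": "jog_arm", "data": {
  "steps": [
    [[-0.0005, 0.0003, 0], [0, 0, 0], -1],
    [[-0.0005, 0.0003, 0], [0, 0, 0], -1],
    [[-0.0005, 0.0003, 0], [0, 0, 0], -1]
  ]
}}

```text
time: 19.3
ee_pos: [543.6, -52.5, -3.2]
tool_rot: [-0.701, 0.096, -0.014, 0.707]
force: [8.5, -1.4, 0.4]
finger_gap: 39.4
```

```bash
python3 - <<'E'
from h import *
for i in range(3):
    cam("wrist"); o=env.get_obs(); print(o["time"],np.round(o["ee_pos"],2),np.round(RT.T@o["force"],1),np.round(o["torque"],2),(bx(o["ee_pos"])+[4.2,0,0]).round(1), delta(o["ee_pos"],RT)[1])
E
```

```text
19.35 [543.62 -52.52  -3.21] [ 9.4 -2.   0.5] [-0.17 -1.49 -0.02] [66.9  0.8 -3.2] [-0.01, -0.06, 0.33]
19.4 [543.64 -52.56  -3.2 ] [ 9.1 -2.5  0.1] [-0.2  -1.47 -0.06] [66.9  0.8 -3.2] [-0.0, -0.06, 0.34]
19.45 [543.63 -52.54  -3.21] [ 8.9 -1.3  0.5] [-0.17 -1.46 -0.06] [66.9  0.8 -3.2] [-0.01, -0.06, 0.33]
```

Call:
{"op": "jog_arm", "data": {
  "steps": [
    [[-0.0005, 0, 0], [0, 0, 0], -1],
    [[-0.001, 0, 0], [0, 0, 0], -1],
    [[-0.001, 0, 0], [0, 0, 0], -1]
  ]
}}

```text
time: 19.75
ee_pos: [543.7, -52.6, -2.9]
tool_rot: [-0.701, 0.096, -0.015, 0.707]
force: [10.4, -1.2, 0.4]
finger_gap: 39.8
```

```bash
python3 - <<'E'
from h import *
for i in range(3):
    cam("wrist"); o=env.get_obs(); print(o["time"],np.round(o["ee_pos"],2),np.round(RT.T@o["force"],1),(bx(o["ee_pos"])+[4.2,0,0]).round(1), delta(o["ee_pos"],RT)[1])
E
```

```text
19.8 [543.68 -52.55  -2.94] [10.5 -0.4 -0.2] [67.   0.8 -2.9] [-0.01, -0.06, 0.46]
19.85 [543.69 -52.55  -2.92] [10.6 -1.8  0.6] [67.   0.8 -2.9] [-0.01, -0.06, 0.46]
19.9 [543.65 -52.54  -2.95] [10.6 -1.3 -0.2] [67.   0.8 -2.9] [-0.01, -0.06, 0.45]
```

Call:
{"op": "jog_arm", "data": {
  "steps": [
    [[-0.0005, 0, 0], [0, 0, 0], -1],
    [[-0.001, 0, 0], [0, 0, 0], -1],
    [[-0.0013, 0.0003, 0], [0, 0, 0], -1],
    [[-0.0013, 0.0003, 0], [0, 0, 0], -1]
  ]
}}

```text
time: 20.3
ee_pos: [543.7, -52.6, -2.7]
tool_rot: [-0.701, 0.095, -0.016, 0.707]
force: [12.2, -0.6, 0.0]
finger_gap: 39.7
```

Call:
{"op": "jog_arm", "data": {
  "steps": [
    [[0, 0, 0], [0, 0, 0], -1],
    [[0, 0, 0], [0, 0, 0], -1],
    [[0, 0, 0], [0, 0, 0], -1],
    [[0, 0, 0], [0, 0, 0], -1],
    [[0, 0, 0], [0, 0, 0], -1]
  ]
}}

```text
time: 20.8
ee_pos: [543.8, -52.6, -2.6]
tool_rot: [-0.701, 0.095, -0.016, 0.707]
force: [12.4, -1.8, -0.2]
finger_gap: 39.7
```

Call:
{"op": "jog_arm", "data": {
  "steps": [
    [[0, 0, 0], [0, 0, 0], -1],
    [[0, 0, 0], [0, 0, 0], -1],
    [[0, 0, 0], [0, 0, 0], -1],
    [[0, 0, 0], [0, 0, 0], -1],
    [[0, 0, 0], [0, 0, 0], -1]
  ]
}}

```text
time: 21.3
ee_pos: [543.8, -52.6, -2.6]
tool_rot: [-0.701, 0.095, -0.016, 0.707]
force: [12.8, -1.6, -1.3]
finger_gap: 40.1
```

```bash
python3 - <<'E'
from h import *
for i in range(3):
    cam("wrist"); o=env.get_obs(); print(o["time"],np.round(o["ee_pos"],2),np.round(RT.T@o["force"],1),(bx(o["ee_pos"])+[4.2,0,0]).round(1), delta(o["ee_pos"],RT)[1])
E
```

```text
21.35 [543.8  -52.6   -2.64] [12.8 -1.5 -0.2] [67.1  0.8 -2.6] [-0.01, -0.07, 0.62]
21.4 [543.79 -52.58  -2.64] [12.1 -1.8  0.1] [67.1  0.8 -2.6] [-0.01, -0.07, 0.62]
21.45 [543.74 -52.57  -2.68] [12.4 -1.9  0.4] [67.   0.8 -2.7] [-0.01, -0.07, 0.62]
```

Call:
{"op": "jog_arm", "data": {
  "steps": [
    [[0, 0.0005, 0], [0, 0, 0], -1],
    [[0, 0.001, 0], [0, 0, 0], -1],
    [[0, 0.001, 0], [0, 0, 0], -1]
  ]
}}

```text
time: 21.75
ee_pos: [543.7, -52.5, -3.2]
tool_rot: [-0.701, 0.095, -0.016, 0.707]
force: [12.5, -0.7, 2.6]
finger_gap: 39.7
```

```bash
python3 - <<'E'
from h import *
for i in range(2):
    cam("wrist"); o=env.get_obs(); print(o["time"],np.round(o["ee_pos"],2),np.round(RT.T@o["force"],1),(bx(o["ee_pos"])+[4.2,0,0]).round(1), delta(o["ee_pos"],RT)[1])
E
```

```text
21.8 [543.68 -52.49  -3.25] [11.6 -3.2  0.4] [67.   0.9 -3.2] [-0.02, -0.09, 0.61]
21.85 [543.69 -52.46  -3.25] [12.5 -3.2  1.3] [67.   0.9 -3.2] [-0.02, -0.09, 0.61]
```

Call:
{"op": "jog_arm", "data": {
  "steps": [
    [[0, 0.0005, 0], [0, 0, 0], -1],
    [[0, 0.0005, 0], [0, 0, 0], -1],
    [[0, 0.0005, 0], [0, 0, 0], -1]
  ]
}}

```text
time: 22.15
ee_pos: [543.6, -52.5, -3.5]
tool_rot: [-0.701, 0.095, -0.016, 0.707]
force: [12.2, -1.8, 3.5]
finger_gap: 40.3
```

Call:
{"op": "jog_arm", "data": {
  "steps": [
    [[0, 0, 0], [0, 0, 0], 0.2],
    [[0, 0, 0], [0, 0, 0], 0.2],
    [[0, 0, 0], [0, 0, 0], 0.2],
    [[0, 0, 0], [0, 0, 0], 0.2],
    [[0, 0, 0], [0, 0, 0], 0.2]
  ]
}}

```text
time: 22.65
ee_pos: [536.9, -51.2, -6.0]
tool_rot: [-0.7, 0.099, -0.011, 0.707]
force: [-0.3, -0.3, 0.3]
finger_gap: 56.4
```

```bash
python3 - <<'E'
from h import *
cam("wrist"); o=env.get_obs(); print(o["time"],o["finger_gap"],np.round(o["ee_pos"],2),np.round(RT.T@o["force"],1),(bx(o["ee_pos"])+[4.2,0,0]).round(1), delta(o["ee_pos"],RT)[1])
E
```

```text
22.7 56.42996042001671 [537.2  -51.29  -5.85] [-0.6  0.2 -0.2] [60.4  1.  -5.9] [-0.02, -0.04, -0.13]
```

```bash
cat >> h.py <<'E'
RG=down(np.degrees(bp[2])); RG2=down(np.degrees(bp[2])+180)
def tab(z): return [*(OB+RB@[7.,0,0])[:2],z]
E
python3 - <<'E'
from h import *
o=env.get_obs(); print(np.round(o["joints"],2))
o1=dict(o); R0=Ro.from_quat(o["tool_rot"]).as_matrix(); o1["ee_pos"]=np.array(o["ee_pos"])-116*R0[:,1]; print(o1["ee_pos"])
print(delta(tab(112),RG,o1),delta(tab(112),RG2,o1))
for k in (1,2): # sequential thirds after removing tilt
    pass
E
```

```text
[-0.25  0.43  1.65 -0.01  1.19 -1.66]
[551.41776777 -53.56886195 109.24968356]
([-0.0634, 0.0052, -0.0011], [5.58, 89.83, -5.61]) ([-0.0634, 0.0052, -0.0011], [-5.61, -89.92, -5.59])
```

Call:
{"op": "jog_arm", "data": {
  "steps": [
    [[0, -0.008, 0], [0, 0, 0], 0.2],
    [[0, -0.028, 0], [0, 0, 0], 0.2],
    [[0, -0.06, 0], [0, 0, 0], 0.2],
    [[0, -0.095, 0], [0, 0, 0], 0.2],
    [[0, -0.116, 0], [0, 0, 0], 0.2]
  ]
}}

```text
time: 23.2
ee_pos: [554.0, -54.2, 113.4]
tool_rot: [-0.701, 0.097, -0.014, 0.707]
force: [0.5, -0.2, -1.2]
finger_gap: 56.6
```

Call:
{"op": "jog_arm", "data": {
  "steps": [
    [[-0.006, 0, 0], [0.5, 8, -0.5], 0.2],
    [[-0.012, 0, 0], [1, 16, -1], 0],
    [[-0.018, 0, 0], [1.5, 24, -1.5], -0.2],
    [[-0.025, 0, 0], [2, 32, -2], -0.4],
    [[-0.03, 0, 0], [2.5, 40, -2.5], -0.44]
  ]
}}

```text
time: 23.7
ee_pos: [522.5, -49.1, 114.2]
tool_rot: [-0.64, 0.321, -0.27, 0.644]
force: [0.7, 0.1, 0.9]
finger_gap: 28.4
```

```bash
python3 - <<'E'
from h import *
print(delta(tab(112),RG), env.get_obs()["finger_gap"])
E
```

```text
([-0.0253, 0.0044, -0.0229], [2.96, 49.49, -3.04]) 28.40660742708294
```

Call:
{"op": "jog_arm", "data": {
  "steps": [
    [[-0.005, 0, -0.004], [0.5, 8.2, -0.5], -0.44],
    [[-0.01, 0, -0.008], [1, 16.4, -1], -0.44],
    [[-0.015, 0, -0.013], [1.5, 24.6, -1.5], -0.44],
    [[-0.02, 0, -0.018], [2, 32.8, -2], -0.44],
    [[-0.025, 0.002, -0.023], [2.5, 41, -2.5], -0.44]
  ]
}}

```text
time: 24.2
ee_pos: [489.0, -45.4, 114.7]
tool_rot: [-0.497, 0.506, -0.498, 0.499]
force: [0.7, -0.0, -0.4]
finger_gap: 26.0
```

Call:
{"op": "jog_arm", "data": {
  "steps": [
    [[0, 0, 0], [0.4, 6.5, -0.4], -0.44],
    [[0, 0, 0], [0.4, 6.5, -0.4], -0.44],
    [[0, 0, 0], [0.4, 6.5, -0.4], -0.44],
    [[0, 0, 0], [0.4, 6.5, -0.4], -0.44]
  ]
}}

```text
time: 24.6
ee_pos: [489.2, -45.4, 114.0]
tool_rot: [-0.47, 0.529, -0.526, 0.471]
force: [-0.5, 0.0, -0.2]
finger_gap: 26.5
```

```bash
python3 - <<'E'
from h import *
cam("top");cam("top")
print(env.get_obs()["ee_pos"],delta(tab(112),RG),delta(tab(62.5),RG), env.get_obs()["finger_gap"])
im=cam("wrist"); print(im["pixels"].shape); save(im,"w6.png")
for l in ("gate_tab","gate","chock_tail","canister_mid"):
    for d in spotter.recognise("wrist",l)[:2]: print(l,round(d["score"],2),bx(w(im,d["point"])).round(0),proj(im,w(im,d["point"])).round(0))
for x,y,z in [(2,17,119),(2,-17,119),(12,17,119),(12,-17,119)]: 
    q=proj(im,OB+RB@[x,y,z])[0]; print(q.round(0))
    
g=cv2.imread("pics/w6.png"); g=(255*(g/255.)**.8).astype(np.uint8)
for x,y,z in [(2,17,119),(2,-17,119),(12,17,119),(12,-17,119)]: cv2.circle(g,tuple(int(v) for v in proj(im,OB+RB@[x,y,z])[0]),2,(0,0,255),-1)
cv2.imwrite("pics/w6b.png",g)
E
```

```text
[489.09349948 -45.36794525 113.788977  ] ([-0.0006, 0.0018, -0.0007], [0.12, 2.37, -0.19]) ([-0.0004, 0.0513, -0.0006], [0.12, 2.37, -0.19]) 25.90678874137704
(420, 560, 3)
gate_tab 0.59 [ 9. 45. 78.] [[285. 161.]]
gate 0.78 [ 8. 46. 81.] [[284. 160.]]
canister_mid 0.91 [-227. -223.   27.] [[ 53. 396.]]
canister_mid 0.79 [-35.  33.  98.] [[220. 181.]]
[272. 214.]
[270. 263.]
[288. 214.]
[285. 263.]
```

```bash
python3 - <<'E'
from h import *
im=cv2.imread("pics/w6.png").mean(2).round().astype(int)
for r in (120,150,205,220,230): print(r,[*im[r,255:310:2]])
E
```

```text
120 [np.int64(136), np.int64(132), np.int64(124), np.int64(116), np.int64(107), np.int64(126), np.int64(146), np.int64(145), np.int64(144), np.int64(142), np.int64(160), np.int64(206), np.int64(206), np.int64(208), np.int64(208), np.int64(207), np.int64(203), np.int64(196), np.int64(134), np.int64(107), np.int64(108), np.int64(108), np.int64(106), np.int64(111), np.int64(105), np.int64(106), np.int64(107), np.int64(106)]
150 [np.int64(116), np.int64(113), np.int64(105), np.int64(101), np.int64(94), np.int64(94), np.int64(95), np.int64(98), np.int64(96), np.int64(106), np.int64(186), np.int64(186), np.int64(186), np.int64(187), np.int64(187), np.int64(184), np.int64(194), np.int64(192), np.int64(111), np.int64(108), np.int64(110), np.int64(108), np.int64(107), np.int64(105), np.int64(104), np.int64(109), np.int64(106), np.int64(106)]
205 [np.int64(97), np.int64(92), np.int64(80), np.int64(70), np.int64(46), np.int64(43), np.int64(53), np.int64(50), np.int64(79), np.int64(148), np.int64(155), np.int64(157), np.int64(156), np.int64(154), np.int64(154), np.int64(153), np.int64(100), np.i
[... 260 characters left out ...]
4(46), np.int64(119), np.int64(179), np.int64(182), np.int64(185), np.int64(182), np.int64(178), np.int64(174), np.int64(177), np.int64(100), np.int64(44), np.int64(44), np.int64(42), np.int64(47), np.int64(48), np.int64(51), np.int64(48), np.int64(46), np.int64(50), np.int64(49), np.int64(48)]
230 [np.int64(97), np.int64(86), np.int64(82), np.int64(42), np.int64(43), np.int64(48), np.int64(51), np.int64(49), np.int64(157), np.int64(180), np.int64(173), np.int64(177), np.int64(183), np.int64(178), np.int64(175), np.int64(167), np.int64(51), np.int64(51), np.int64(45), np.int64(46), np.int64(54), np.int64(45), np.int64(49), np.int64(50), np.int64(48), np.int64(50), np.int64(48), np.int64(50)]
```

Call:
{"op": "jog_arm", "data": {
  "steps": [
    [[0, 0.012, 0], [0, 2.4, 0], -0.44],
    [[0, 0.026, 0], [0.1, 2.4, -0.2], -0.44],
    [[0, 0.04, 0], [0.1, 2.4, -0.2], -0.44],
    [[0, 0.048, 0], [0.1, 2.4, -0.2], -0.44],
    [[0, 0.051, 0], [0.1, 2.4, -0.2], -0.44]
  ]
}}

```text
time: 25.45
ee_pos: [488.0, -44.8, 61.7]
tool_rot: [-0.46, 0.538, -0.537, 0.459]
force: [0.1, 0.9, 0.7]
finger_gap: 25.9
```

Call:
{"op": "jog_arm", "data": {
  "steps": [
    [[0, 0, 0], [0, 0, 0], -1],
    [[0, 0, 0], [0, 0, 0], -1],
    [[0, 0, 0], [0, 0, 0], -1],
    [[0, 0, 0], [0, 0, 0], -1],
    [[0, 0, 0], [0, 0, 0], -1]
  ]
}}

```text
time: 25.95
ee_pos: [487.9, -45.0, 63.1]
tool_rot: [-0.46, 0.538, -0.537, 0.458]
force: [-4.8, 1.1, 5.0]
finger_gap: 9.7
```

Call:
{"op": "jog_arm", "data": {
  "steps": [
    [[0, -0.003, 0], [0, 0, 0], -1],
    [[0, -0.01, 0], [0, 0, 0], -1],
    [[0, -0.018, 0], [0, 0, 0], -1],
    [[0, -0.026, 0], [0, 0, 0], -1],
    [[0, -0.03, 0], [0, 0, 0], -1]
  ]
}}

```text
time: 26.45
ee_pos: [487.9, -44.9, 93.1]
tool_rot: [-0.46, 0.538, -0.537, 0.459]
force: [-3.5, -1.0, -5.7]
finger_gap: 9.6
```

Call:
{"op": "jog_arm", "data": {
  "steps": [
    [[0, -0.006, 0], [0, 0, 0], -1],
    [[0, -0.012, 0], [0, 0, 0], -1],
    [[0, -0.018, 0], [0, 0, 0], -1],
    [[0, -0.023, 0], [0, 0, 0], -1],
    [[0, -0.025, 0], [0, 0, 0], -1]
  ]
}}

```text
time: 26.95
ee_pos: [488.0, -44.9, 118.0]
tool_rot: [-0.46, 0.538, -0.537, 0.459]
force: [-5.5, 0.1, -5.9]
finger_gap: 10.1
```

Call:
{"op": "jog_arm", "data": {
  "steps": [
    [[0, -0.001, 0], [0, 0, 0], -1],
    [[0, -0.002, 0], [0, 0, 0], -1],
    [[0, -0.003, 0], [0, 0, 0], -1],
    [[0, -0.004, 0], [0, 0, 0], -1],
    [[0, -0.005, 0], [0, 0, 0], -1]
  ]
}}

```text
time: 27.45
ee_pos: [487.9, -44.9, 122.6]
tool_rot: [-0.46, 0.538, -0.537, 0.459]
force: [-5.5, -0.3, -5.6]
finger_gap: 10.1
```

Call:
{"op": "jog_arm", "data": {
  "steps": [
    [[0, -0.001, 0], [0, 0, 0], -1],
    [[0, -0.0015, 0], [0, 0, 0], -1],
    [[0, -0.0015, 0], [0, 0, 0], -1]
  ]
}}

```text
time: 27.75
ee_pos: [487.9, -44.9, 123.2]
tool_rot: [-0.46, 0.538, -0.537, 0.458]
force: [-3.2, -1.5, -10.5]
finger_gap: 9.4
```

Call:
{"op": "jog_arm", "data": {
  "steps": [
    [[0, -0.001, 0], [0, 0, 0], -1],
    [[0, -0.001, 0], [0, 0, 0], -1],
    [[0, -0.001, 0], [0, 0, 0], -1]
  ]
}}

```text
time: 28.05
ee_pos: [487.9, -44.9, 123.3]
tool_rot: [-0.46, 0.539, -0.537, 0.458]
force: [0.6, -2.0, -24.6]
finger_gap: 9.3
```

Call:
{"op": "jog_arm", "data": {
  "steps": [
    [[0, 0, 0], [0, 0, 0], 0],
    [[0, 0, 0], [0, 0, 0], 0],
    [[0, 0, 0], [0, 0, 0], 0],
    [[0, 0, 0], [0, 0, 0], 0],
    [[0, 0, 0], [0, 0, 0], 0]
  ]
}}

```text
time: 28.55
ee_pos: [490.4, -45.3, 126.9]
tool_rot: [0.458, -0.537, 0.539, -0.46]
force: [0.0, 0.8, 0.3]
finger_gap: 45.0
```

Call:
{"op": "jog_arm", "data": {
  "steps": [
    [[0, -0.01, 0], [0, 0, 0], 0],
    [[0, -0.03, 0], [0, 0, 0], 0],
    [[0, -0.06, 0], [0, 0, 0], 0],
    [[0, -0.09, 0], [0, 0, 0], 0],
    [[0, -0.11, 0], [0, 0, 0], 0]
  ]
}}

```text
time: 29.05
ee_pos: [490.1, -45.2, 238.6]
tool_rot: [0.458, -0.537, 0.539, -0.46]
force: [0.5, -0.3, -0.4]
finger_gap: 47.1
```

Call:
{"op": "jog_arm", "data": {
  "steps": [
    [[0, -0.01, 0], [0, 0, 0], 0],
    [[-0.03, -0.03, 0], [0, 0, 0], 0],
    [[-0.07, -0.04, 0], [0, 0, 0], 0],
    [[-0.1, -0.04, 0], [0, 0, 0], 0],
    [[-0.12, -0.04, 0], [0, 0, 0], 0]
  ]
}}

```text
time: 29.55
ee_pos: [507.7, 75.4, 275.5]
tool_rot: [-0.459, 0.538, -0.537, 0.46]
force: [-0.6, 0.1, 0.4]
finger_gap: 46.6
```

Call:
{"op": "jog_arm", "data": {
  "steps": [
    [[-0.04, 0, 0], [0, 0, 0], 0],
    [[-0.08, 0, 0], [0, 0, 0], 0],
    [[-0.12, 0, 0], [0, 0, 0], 0],
    [[-0.15, 0, 0], [0, 0, 0], 0],
    [[-0.16, 0, 0], [0, 0, 0], 0]
  ]
}}

```text
time: 30.05
ee_pos: [532.2, 234.1, 274.2]
tool_rot: [-0.461, 0.538, -0.537, 0.459]
force: [-0.1, 0.2, 0.4]
finger_gap: 46.9
```

```bash
python3 - <<'E'
from h import *
for i in range(4): s=cam("scene")
t=cam("top"); save(s,"s9.png"); save(t,"t9.png")
o=env.get_obs(); print(o["time"],np.round(o["ee_pos"],1),o["finger_gap"],np.round(o["force"],1))
for n,im in (("scene",s),("top",t)):
  for l in ("gate_tab","chock_tail","canister_mid"):
    for d in spotter.recognise(n,l)[:3]: print(n,l,round(d["score"],2),bx(w(im,d["point"])).round(0))
k=3
a=cv2.resize(s["pixels"][150:310,200:400,::-1],(500,400),interpolation=cv2.INTER_CUBIC)
u0=proj(t,OB)[0]; x0,y0=int(u0[0]-60),int(u0[1]-80)
b=cv2.resize(t["pixels"][max(y0,0):y0+160,x0:x0+120,::-1],(300,400),interpolation=cv2.INTER_CUBIC)
cv2.imwrite("pics/fin.png",np.hstack([a,b]))
E
```

```text
30.3 [532.7 230.2 275. ] 47.10365983187651 [0.4 0.  0.4]
scene gate_tab 0.86 [ 12.   4. 134.]
scene chock_tail 0.97 [59.  5. 48.]
scene chock_tail 0.7 [  55. -401.   20.]
scene chock_tail 0.58 [ -79. -447.   20.]
scene canister_mid 0.94 [-255. -291.   51.]
scene canister_mid 0.56 [-14.  10.  80.]
top gate_tab 0.69 [  3.  -3. 142.]
top chock_tail 0.8 [  49. -411.   23.]
top chock_tail 0.63 [54.  3. 57.]
top canister_mid 0.91 [-40.  -4.  94.]
top canister_mid 0.75 [50.  2. 58.]
top canister_mid 0.72 [-277. -303.   57.]
```

View pics/fin.png

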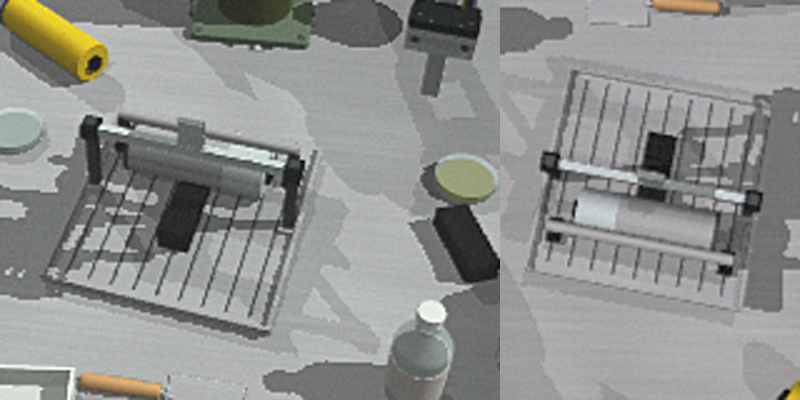

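```bash
python3 -c "
from bench import env
print(env.get_obs()['time'],env.close_job())"
```

```text
the job is handed in; nothing more can be done
30.6 None
```

The job is done and handed in at 30.6 s, under the 64 s limit. The chock is under the raised gate, holding the canister against the rail, and the gripper is clear of everything.

- **Chock grasp:** The first grasp closed on air. The real finger ends sit about 38 mm short of the reported TCP, which I confirmed from the images and by touching the tail's top with about 10 N. I re-gripped 28 mm lower and that held.
- **Seating the canister:** I slid the chock up the board under the gate bar. The canister rolled about 8 mm until motion stopped at the rail. I then held about 12.5 N at the wrist for over a second, with no further movement. The chock tail had lifted about 0.6 mm, so I pressed it flat before letting go. On the canister that is at most about 20 N by the 1.6 factor; I did not measure it directly.
- **Gate:** I gripped the tab and raised it 60.2 mm to the end stop, where the pull peaked at 24.6 N, and then released it.
- **Last checks:** The last image shows the gate up, the chock under it and the canister by the rail. The top camera put the canister at x about -40, against about -39 expected from the chock position.
- **Readings that disagreed:** The spotter read the raised tab at 134 to 142 mm, against 159 mm expected from its travel. It may have been averaging in the bar. Its scene-camera reading of the canister, x -14 at a low score, also disagreed. I relied on the travel, the end-stop force and the pictures instead.

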